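# Turn the model turntable to the track with the green lamp

## Task

On the model-railway turntable, push the side of the blue bridge round with a fingertip until its open end (the one without the red beam) meets the track that has the green lamp, with the rails running straight on from bridge to track so that the vehicle there could roll onto it. Push gently, do not grip the bridge, and leave the vehicles and everything else on the bench where they are.

Things in the scene. Friction and masses are not known exactly. Their poses are not given: they have to be found in the camera images.
- board: Fixed plywood model-railway board, 420 x 500 x 12 mm thick. Origin: on the pivot axis of its round turntable (236 mm across), at bench level. It reaches 280 mm from there along its +x, 140 mm along -x, 250 mm to each side. Three straight tracks run outward from the turntable at -0.8, 0 and +0.8 rad from its +x axis (z up). The turntable's floor is 14 mm above the bench and free.
- track_middle (a point): Inner end of the middle track (along the board's +x), centre line, rail height, 108 mm from the pivot axis. Each track is a raised bed 36 mm wide, rail tops 26 mm above the bench, from 108 to 219 mm from the axis, with a small buffer stop at its outer end (top 37 mm). A vehicle stands on each.
- track_right (a point): Inner end of the track at -0.8 rad, 108 mm from the pivot axis, at rail height.
- track_left (a point): Inner end of the track at +0.8 rad, 108 mm from the pivot axis, at rail height.
- bridge (a joint): Angle of the turntable bridge relative to the board, rad, positive anticlockwise seen from above. At 0 the bridge's open end points along the board's -x; so at pi or -pi it points along the board's +x. It turns from -6.2 to 6.2 with light steady friction (about 0.05 N m, under 1 N at the bridge's end), stays where it is left and has no notches. It starts between -1.1 and 1.1.
- bridge_pivot (a point): Point on the pivot axis at rail height, 26 mm above the bench; it turns with the bridge: its x points along the bridge to the open end, z up. The bridge is 200 mm long (100 each way), 54 mm wide over its two blue side girders; between them the deck is 20 mm and the rail tops 26 mm above the bench. Its -x end is closed by a red beam (top 44 mm above the bench).
- bridge_open_end (a point): Middle of the bridge's open end (the end without the red beam), at rail height, 100 mm from the pivot.
- girder_hut (a point): Blue side girder of the bridge on its +y side, 200 x 4 x 28 mm, from 16 to 44 mm above the bench, fixed to the bridge. This point: middle of its underside; x runs to the open end. Outside it, at mid-length only (within 16 mm), stands a small white hut, out to 54 mm from the bridge's centre line, roof 57 mm above the bench.
- girder_plain (a point): Blue side girder on the bridge's -y side, the same size and height, nothing beside it. This point: middle of its underside; x runs to the open end.
- lamp_green: Fixed lamp post with a green ball (22 mm), 61 mm tall, standing on the board just behind the buffer stop of one of the three tracks, exactly on that track's centre line, 232 mm from the pivot axis; which track varies. Origin: its foot, 12 mm above the bench.
- lamp_red1: Fixed lamp post like the green one, with a red ball, behind the buffer stop of another track. Origin: its foot.
- lamp_red2: Fixed lamp post like the green one, with a red ball, behind the buffer stop of another track. Origin: its foot.
- loco: Loose red model shunting locomotive with a cab, 98 x 29 mm, 43 mm high, on the track at -0.8 rad, its middle 163 mm from the pivot. Origin: under its middle at rail height.
- tank_wagon: Loose silver tank wagon, 98 x 28 mm, 46 mm high over the filler, on the middle track, its middle 161 to 164 mm from the pivot. Origin: under its middle at rail height.
- box_wagon: Loose brown box wagon, 98 x 30 mm, 41 mm high, on the track at +0.8 rad, its middle 163 mm from the pivot. Origin: under its middle at rail height.
- screwdriver: Loose red-handled screwdriver, 130 mm long, lying on the board's left side. Origin: centre of its underside.
- paint_pot: Loose small glass pot with a blue cap, 32 mm across, 30 mm high, on the board's right side near the robot. Origin: centre of its underside.
- multimeter: Loose yellow multimeter, 150 x 80 x 41 mm, on the bench left of the board. Origin: centre of its underside.
- cleaner_bottle: Loose white bottle, 60 mm across, 130 mm high, on the bench right of the board. Origin: centre of its underside.
- tape_roll: Loose roll of tape, 90 mm across, 25 mm high, on the bench right of the board. Origin: centre of its underside.

How it is judged:
At the end, for the whole second after the job is handed in: The green lamp lies ahead of the bridge's open end, within 10 mm of the bridge's centre line prolonged (about 2.5 degrees, 4.3 mm at the bridge's end); the bridge is at rest (under 0.03 rad/s); the three vehicles are within 10 mm and the other loose things within 20 mm of where they started (y of lamp_green in the frame of bridge_pivot between -0.01 and 0.01 m and x of lamp_green in the frame of bridge_pivot above 0.2 m and velocity of joint bridge between -0.03 and 0.03 rad/s and distance of each of loco, tank_wagon, box_wagon from where it was at the start of the episode below 0.01 m and distance of each of screwdriver, paint_pot, multimeter, cleaner_bottle, tape_roll from where it was at the start of the episode below 0.02 m); the robot touches nothing.
It fails at once if a vehicle is pushed or lifted more than 10 mm from its place (distance of any of loco, tank_wagon, box_wagon from where it was at the start of the episode above 0.01 m).
It fails at once if another thing on the bench is moved more than 20 mm (distance of any of screwdriver, paint_pot, multimeter, cleaner_bottle, tape_roll from where it was at the start of the episode above 0.02 m).
It fails at once if the bridge is gripped: the fingers press at once on both faces of a girder or on both girders, with more than 1 N each ((contact force between the fingers and bridge_c9 above 1 N and contact force between the fingers and bridge_c10 above 1 N) or (contact force between the fingers and bridge_c11 above 1 N and contact force between the fingers and bridge_c12 above 1 N) or (contact force between the fingers and bridge_c9 above 1 N and contact force between the fingers and bridge_c11 above 1 N) or (contact force between the fingers and bridge_c10 above 1 N and contact force between the fingers and bridge_c12 above 1 N)).
It fails at once if the bridge is forced: the fingers press on it with more than 15 N (contact force between the fingers and bridge above 15 N).
It also fails if it takes over 45 s, if anything falls off the work surface, if the arm or the gripper's body presses on something with over 40 N, if the wrist force passes 120 N, or if a joint passes its speed limit or range.

## Robot

A 6-joint arm with a two-finger parallel gripper is mounted at the origin on the work surface. World frame = base frame: x ahead of the robot, y to its left, z up, the work surface at z = 0. Lengths are in m, angles in rad, forces in N, time in s.
With the tool pointing down it reaches from about 0.3 to 1 m from the base axis. Payload 5.1 kg.
Tool frame: the origin (TCP) lies midway between the tips of the shut fingers; the grasp point (between the pads) lies 19 mm behind it; z points along the fingers, y is the line along which they close (so a half turn about z gives the same grasp; the last joint's range is limited). The gripper opens to 95 mm and grips with 3 to 60 N. Pads are 20 mm wide; open, the fingers measure 119 mm over their backs; the gripper's body (75 mm by 180 mm) begins 59 mm behind the grasp point.
Start: joints at [1.209, 0.124, 1.65, -0, 1.367, -0.083], TCP at [0.179, 0.625, 0.215] pointing down, gripper open.
Joint ranges: [-2.61, 2.61], [-1.02, 2.33], [0.03, 2.71], [-1.35, 4.49], [0.32, 2.68], [-2.91, 2.91]. Speed limits (rad/s): [2.57, 2.57, 3.14, 3.14, 3.14, 3.14].

## Interface

Orientations are given as a rotation vector (axis times angle).
In Python, from station import manip, eyes, hand_in gives the robot as it stands. The module is installed in compiled form; this text tells all that it offers.
- The arm moves only by the shell command python3 -m pendant 'ROWS' [FORCE]. ROWS is text: rows parted by semicolons, each of 5 numbers parted by spaces: the closure, from -1 (fully open) to 1 (shut), so that 0 is half open, then the shift along the tool's x, y, z in m, then the turn about the tool's z in degrees. In form: claw x y z turn; .... A call has 1 to 12 rows; each row is the pose to reach, as a shift and turn from the pose commanded when the call began, along the tool's axes at that moment; what a row does not reach only later rows make up. A row lasts 1/10 s, in which the tool goes at most 50 mm and 8.59 degrees, less where a joint would pass 70% of its speed; a pose out of reach is approached as far as the arm can. A call with a gripper value outside its range is refused whole. The fingers move at their own pace and stop on an object; FORCE is the grip in N (left out, the last holds). Time passes only in rows, so rows that repeat a pose let the fingers close. It gives the time, the measured TCP pose, the force, the opening and the grip force at its end, in the units of the state.
- manip.get_state(): the state, without advancing time (a new reading comes with each control period).
- eyes.snapshot(name): name is "side" or "top" or "wrist"; returns (picture, depth): 400x640x3 uint8, red, green, blue; 400x640 float32, m along the optical axis (not along the pixel's ray), 0 where there is no reading.
- eyes.get_calibration(name): a dict with "camera_matrix" (3x3 intrinsics, pixels), "eye" and "attitude" of the camera in the world; the wrist camera has in their place "mount" (4x4, takes a point from camera to tool coordinates, whose origin is the TCP and whose axes are the flange's). Camera axes: x right, y down, z forward; pixel columns grow to the right and rows downward; lengths in m; the calibration is good to about 2 mm. A picture is of the moment at which its call begins: read the wrist's pose just before it. get_calibration takes no time and is no camera call.
- hand_in(): hands the job in; it is judged then, once.
The state is a dict: "time": time; "joint_pos": joint angles; "joint_velocities": joint speeds; "effort": joint torques, N m; "eef_pos": TCP position; "ee_rot": TCP orientation; "contact_force": force on the tool from outside, world axes, zero at the start; "ft_torque": the same for the moment, N m; "opening": opening from 0.0 (shut) to 1.0 (fully open); "grasp_force": force on a finger pad.
Only numpy, scipy, OpenCV 4.12 (cv2) and the standard library are available. Lean on these libraries where they do the work, as an engineer would, in place of code of your own. Each camera call takes 0.05 s, during which the arm holds its last target. There are 200 camera calls.

## Working session

There is one attempt and no reset: what is moved stays moved. The work goes in short steps, Python scripts to look and compute and a shell command to move; the robot and the scene stay as the last step left them, time stands still between calls to the robot, and variables do not carry over. Pictures are saved under pics/ and viewed, at most 10 in all, crops included, and the job is handed in when it is done.

```bash
mkdir -p pics; python3 - <<'E'
from station import manip, eyes
import cv2, numpy as np
s=manip.get_state(); print(s['time'],s['eef_pos'],s['ee_rot'],s['opening'])
for n in("top","side"):
    p,d=eyes.snapshot(n); cv2.imwrite(f"pics/{n}0.png",p[:,:,::-1]); np.save(f"pics/{n}0.npy",d)
    c=eyes.get_calibration(n); print(n,c)
print(eyes.get_calibration("wrist"))
E
```

```text
0.0 [0.17866474 0.62429613 0.2133981 ] [-0.43647432 -3.11062769  0.00316598] 0.9990722232816261
top {'camera_matrix': array([[502.92635204,   0.        , 312.61066244],
       [  0.        , 502.92635204, 201.69991183],
       [  0.        ,   0.        ,   1.        ]]), 'eye': array([0.22941276, 0.02606101, 2.00512981]), 'attitude': array([-2.14210127,  2.12659825, -0.20201528])}
side {'camera_matrix': array([[405.4953339 ,   0.        , 320.33506485],
       [  0.        , 405.4953339 , 197.77700122],
       [  0.        ,   0.        ,   1.        ]]), 'eye': array([0.14939776, 0.9889669 , 0.83133985]), 'attitude': array([-0.5960131 ,  2.58329922, -1.31838873])}
{'camera_matrix': array([[300.12165319,   0.        , 321.80392625],
       [  0.        , 300.12165319, 194.68598267],
       [  0.        ,   0.        ,   1.        ]]), 'mount': array([[-9.96480650e-04, -9.59310906e-01, -2.82350124e-01,
         7.97695478e-02],
       [ 9.99999245e-01, -1.15892805e-03,  4.08331388e-04,
         4.83155123e-04],
       [-7.18940232e-04, -2.82349504e-01,  9.59311337e-01,
        -1.70367018e-01],
       [ 0.00000000e+00,  0.00000000e+00,  0.00000000e+00,
         1.00000000e+00]])}
```

View pics/top0.png

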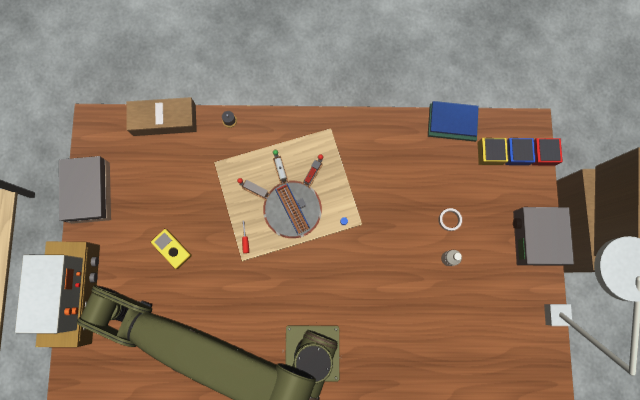

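View pics/side0.png

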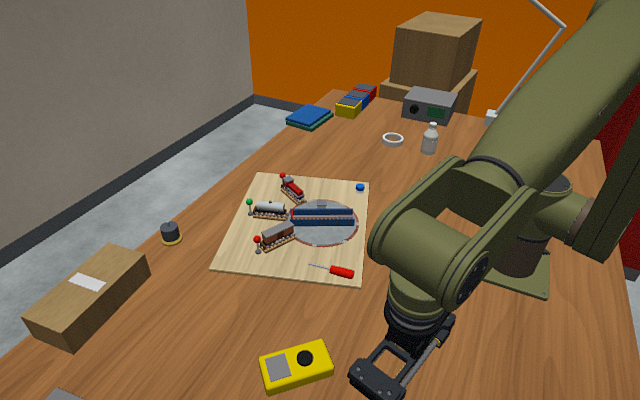

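Top view: the green lamp is at about (276,153), behind the middle track (silver wagon). The pivot is near (292,208), and the bridge runs from about (279,186) to (305,232). I'll enlarge both views.

```bash
python3 - <<'E'
import cv2, numpy as np
a=cv2.imread("pics/top0.png")[140:250,225:355]; a=cv2.resize(a,None,fx=5,fy=5,interpolation=cv2.INTER_CUBIC)
cv2.imwrite("pics/crop_top.png",a)
a=cv2.imread("pics/side0.png")[165:275,235:375]; a=cv2.resize(a,None,fx=5,fy=5,interpolation=cv2.INTER_CUBIC)
cv2.imwrite("pics/crop_side.png",a)
E
```

```text
(no output)
```

View pics/crop_top.png

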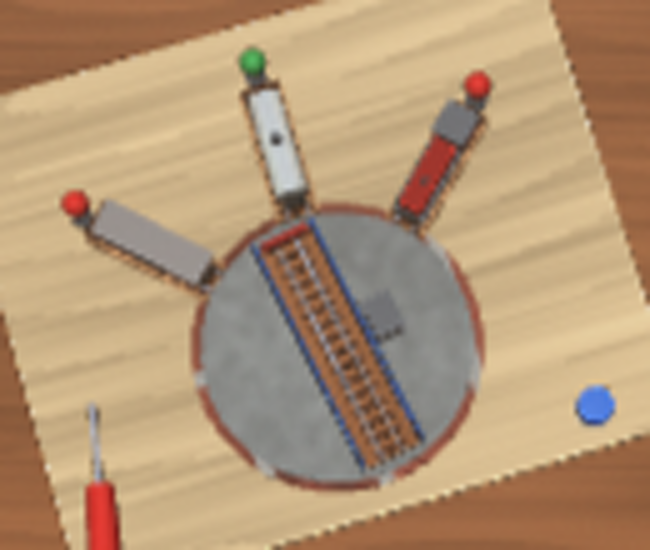

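View pics/crop_side.png

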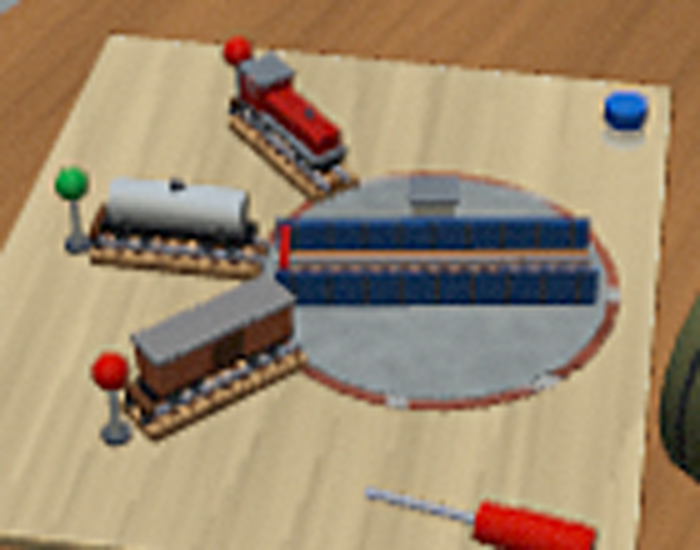

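Green lamp is behind the middle (tank wagon) track at crop_top (252,62). The bridge's red beam is next to that track, at crop_top (285,236), so the open end points at the robot, at crop_top (394,455). The hut is on the image-right girder. I'll triangulate the three lamps and the bridge corners from both views.

```bash
cat > h.py <<'E'
import numpy as np
from scipy.spatial.transform import Rotation as R
from station import manip, eyes
def P(c):
    K=c["camera_matrix"];Rw=R.from_rotvec(c["attitude"]).as_matrix();return K,Rw,np.array(c["eye"])
def wristcal(s):
    c=eyes.get_calibration("wrist");M=c["mount"];Rt=R.from_rotvec(s["ee_rot"]).as_matrix()
    return c["camera_matrix"],Rt@M[:3,:3],Rt@M[:3,3]+s["eef_pos"]
def ray(cam,p):
    K,Rw,e=cam; d=Rw@np.linalg.solve(K,[p[0],p[1],1]); return e,d/np.linalg.norm(d)
def atz(cam,p,z):
    e,d=ray(cam,p); return e+d*(z-e[2])/d[2]
def tri(r1,r2):
    A=sum(np.eye(3)-np.outer(d,d) for e,d in(r1,r2)); b=sum((np.eye(3)-np.outer(d,d))@e for e,d in(r1,r2))
    x=np.linalg.solve(A,b); gap=[np.linalg.norm(np.cross(x-e,d)) for e,d in(r1,r2)]; return x,gap[0]
E
python3 - <<'E'
from h import *
from scipy.optimize import least_squares
T=P(eyes.get_calibration("top"));S=P(eyes.get_calibration("side"))
t=lambda u,v:(225+(u+.5)/5-.5,140+(v+.5)/5-.5); s=lambda u,v:(235+(u+.5)/5-.5,165+(v+.5)/5-.5)
L=[]
for n,a,b in [("green",(252,62),(72,184)),("redL",(76,204),(110,371)),("redR",(478,85),(238,51))]:
    x,g=tri(ray(T,t(*a)),ray(S,s(*b))); L.append(x); print(n,x.round(4),g.round(4))
f=lambda q:np.concatenate([[q[0]+.232*np.cos(q[2]+k)-l[0],q[1]+.232*np.sin(q[2]+k)-l[1]] for k,l in zip((0,.8,-.8),L)])
q=least_squares(f,[.6,.08,.3]); print("board",q.x,f(q.x).round(4))
print("circle c",atz(T,t(338,347.5),.014))
C=[atz(T,t(*p),.044) for p in [(256,252),(314,218),(424,440),(366,471)]]
print("corners",np.round(C,4),"mid",np.mean(C,0))
o=(C[2]+C[3]-C[0]-C[1])[:2]; print("len",np.linalg.norm(o)/2,"bridge angle",(np.arctan2(o[1],o[0])-q.x[2]-np.pi+np.pi)%(2*np.pi)-np.pi)
x,g=tri(ray(T,t(256,252)),ray(S,s(281,270)));print(x,g)
print(R.from_rotvec(manip.get_state()["ee_rot"]).as_matrix().round(3))
E
```

```text
green [0.7758 0.1548 0.0648] 0.0003
redL [0.6595 0.2915 0.0642] 0.0004
redR [ 0.7586 -0.0254  0.0654] 0.0001
board [0.55471052 0.08493805 0.30370409] [ 0.0003 -0.0004 -0.0004  0.0006  0.0001 -0.0001]
circle c [0.55436429 0.08478518 0.014     ]
corners [[0.6258 0.1501 0.044 ]
 [0.6539 0.1044 0.044 ]
 [0.4765 0.0154 0.044 ]
 [0.4517 0.0607 0.044 ]] mid [0.55196068 0.08265129 0.044     ]
len 0.1971127892986306 bridge angle 0.16575146691894105
[0.62696629 0.15049491 0.04618035] 0.0016345486807361432
[[-0.961  0.275 -0.001]
 [ 0.275  0.961 -0.002]
 [ 0.    -0.002 -1.   ]]
```

Everything fits: lamp residuals are under 0.6 mm and the bridge length comes out at 197 mm. The pivot is at (0.5546, 0.0849), board yaw is 0.304 and the bridge is at +0.166, so it has to turn +2.976 rad anticlockwise. I'll push the plain girder near the open end with the fingers shut. First move: go to a point over the start.

```bash
python3 -m pendant '1 -.04 -.04 0 0; 1 -.08 -.08 0 0; 1 -.115 -.115 0 0; 1 -.15 -.15 0 0; 1 -.19 -.19 0 0; 1 -.23 -.225 0 0; 1 -.27 -.265 0 0; 1 -.31 -.305 0 0; 1 -.35 -.345 0 0; 1 -.39 -.385 0 0; 1 -.425 -.419 0 0; 1 -.425 -.419 0 0' 5
```

```text
time: 1.3
eef_pos: [0.4726, 0.1029, 0.2144]
ee_rot: [0.437, 3.111, 0.0]
contact_force: [1.2, -0.2, 0.0]
opening: 0.047
grasp_force: 0.0
```

```bash
python3 -m pendant '1 0 0 .04 0; 1 0 0 .08 0; 1 0 0 .11 0; 1 0 0 .14 0; 1 0 0 .16 0; 1 0 0 .175 0; 1 0 0 .184 0; 1 0 0 .184 0' && python3 - <<'E'
from h import *
import cv2
s=manip.get_state(); print(s['eef_pos'],s['opening'],s['contact_force'])
p,d=eyes.snapshot("wrist"); cv2.imwrite("pics/w1.png",p[:,:,::-1])
# planned arc: world -> tool shifts from the present pose
Rt=R.from_rotvec(s['ee_rot']).as_matrix(); c=np.array([.5546,.0849])
def supp(a): 
    v=Rt[:2,:2].T@[np.cos(a),np.sin(a)]; return 10*abs(v[0])+12*abs(v[1])
prev=s['eef_pos'][:2]
for th in list(np.arange(206.9,378,8.55))+[377.4]:
    t=np.radians(th); n=np.radians(th-90); o=27+supp(n)
    w=c+.001*(65*np.array([np.cos(t),np.sin(t)])+o*np.array([np.cos(n),np.sin(n)]))
    print(round(th,1),w.round(4),(Rt[:2,:2].T@(w-prev)).round(4))
E
```

```text
time: 2.1
eef_pos: [0.4708, 0.1049, 0.0291]
ee_rot: [-0.436, -3.108, 0.001]
contact_force: [0.3, -0.4, 0.7]
opening: 0.007
grasp_force: 0.0
[0.4708414  0.10493726 0.02912635] 0.006742344458739175 [ 0.29996853 -0.38518595  0.70130254]
206.9 [0.4774 0.0935] [-0.0094 -0.0092]
215.4 [0.4771 0.0817] [-0.0124 -0.0207]
224.0 [0.4789 0.0697] [-0.0174 -0.0316]
232.6 [0.4828 0.058 ] [-0.0244 -0.0418]
241.1 [0.4887 0.0471] [-0.0331 -0.0507]
249.7 [0.4965 0.0371] [-0.0433 -0.0581]
258.2 [0.5043 0.029 ] [-0.053  -0.0638]
266.8 [0.5116 0.0222] [-0.0619 -0.0683]
275.3 [0.5201 0.0164] [-0.0717 -0.0715]
283.9 [0.5297 0.0118] [-0.0822 -0.0733]
292.4 [0.5403 0.0087] [-0.0932 -0.0734]
301.0 [0.5515 0.0072] [-0.1044 -0.0717]
309.5 [0.5631 0.0077] [-0.1155 -0.0681]
318.1 [0.5748 0.0101] [-0.126  -0.0626]
326.6 [0.5861 0.0145] [-0.1356 -0.0552]
335.2 [0.5966 0.0209] [-0.144  -0.0462]
343.7 [0.606  0.0292] [-0.1508 -0.0356]
352.3 [0.6136 0.0362] [-0.1561 -0.0268]
360.8 [0.6202 0.0444] [-0.1602 -0.0171]
369.4 [0.6256 0.0539] [-0.1628 -0.0065]
377.9 [0.6295 0.0644] [-0.1637  0.0047]
377.4 [0.6293 0.0638] [-0.1637  0.004 ]
```

View pics/w1.png

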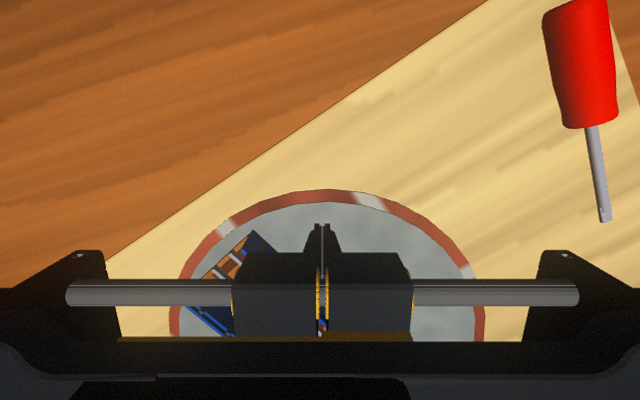

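The wrist view shows the shut fingertips (about (322,225)–(322,335)) standing on the grey floor, clear of the bridge to the left and of the screwdriver. Starting the gentle push.

```bash
python3 -m pendant '1 -.002 -.003 0 0; 1 -.004 -.005 0 0; 1 -.006 -.007 0 0; 1 -.008 -.0085 0 0; 1 -.0095 -.010 0 0; 1 -.0105 -.012 0 0; 1 -.011 -.015 0 0; 1 -.0125 -.019 0 0; 1 -.0145 -.0245 0 0; 1 -.017 -.030 0 0; 1 -.0205 -.036 0 0; 1 -.0244 -.0418 0 0' && python3 - <<'E'
from h import *
import cv2
p,d=eyes.snapshot("top"); cv2.imwrite("pics/t1.png",cv2.resize(p[140:250,225:355,::-1],None,fx=5,fy=5,interpolation=cv2.INTER_CUBIC))
E
```

```text
time: 3.35
eef_pos: [0.4841, 0.0576, 0.0306]
ee_rot: [-0.437, -3.111, 0.0]
contact_force: [-0.7, 0.6, -0.3]
opening: 0.006
grasp_force: 0.4
```

View pics/t1.png

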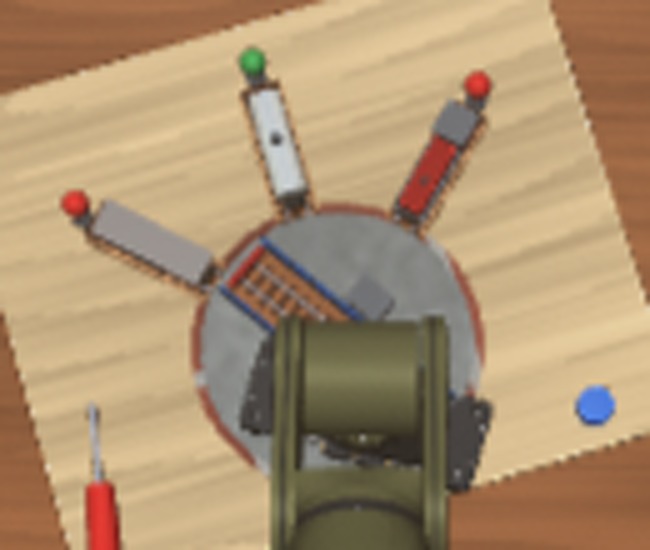

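The red end has swung about 25° anticlockwise (crop ~(245,265)), as planned, with about 1 N of force. Continuing along the arc.

```bash
python3 -m pendant '1 -.0042 -.0047 0 0; 1 -.0087 -.0089 0 0; 1 -.0137 -.0128 0 0; 1 -.0189 -.0163 0 0; 1 -.0237 -.0193 0 0; 1 -.0286 -.022 0 0; 1 -.033 -.0244 0 0; 1 -.0375 -.0265 0 0; 1 -.0424 -.0283 0 0; 1 -.0473 -.0297 0 0; 1 -.0525 -.0308 0 0; 1 -.0578 -.0315 0 0' && python3 -m pendant '1 -.0055 -.0003 0 0; 1 -.011 -.0001 0 0; 1 -.0166 .0005 0 0; 1 -.0222 .0016 0 0; 1 -.0278 .0032 0 0; 1 -.0333 .0052 0 0; 1 -.0386 .0078 0 0; 1 -.0438 .0107 0 0; 1 -.0487 .0142 0 0; 1 -.0534 .0181 0 0; 1 -.0577 .0225 0 0; 1 -.0618 .0271 0 0' && python3 - <<'E'
from h import *
import cv2
s=manip.get_state();print(s['eef_pos'],s['ee_rot'])
p,d=eyes.snapshot("top"); cv2.imwrite("pics/t2.png",cv2.resize(p[140:250,225:355,::-1],None,fx=5,fy=5,interpolation=cv2.INTER_CUBIC))
E
```

```text
time: 4.6
eef_pos: [0.5314, 0.0118, 0.0306]
ee_rot: [-0.436, -3.111, 0.0]
contact_force: [-2.1, 0.7, 0.3]
opening: 0.008
grasp_force: 0.4
time: 5.8
eef_pos: [0.5984, 0.0213, 0.0307]
ee_rot: [0.436, 3.111, -0.0]
contact_force: [-0.1, -0.6, 0.2]
opening: 0.005
grasp_force: 0.3
[0.59839768 0.02132506 0.03066608] [ 4.36471336e-01  3.11103498e+00 -9.58714787e-05]
```

View pics/t2.png

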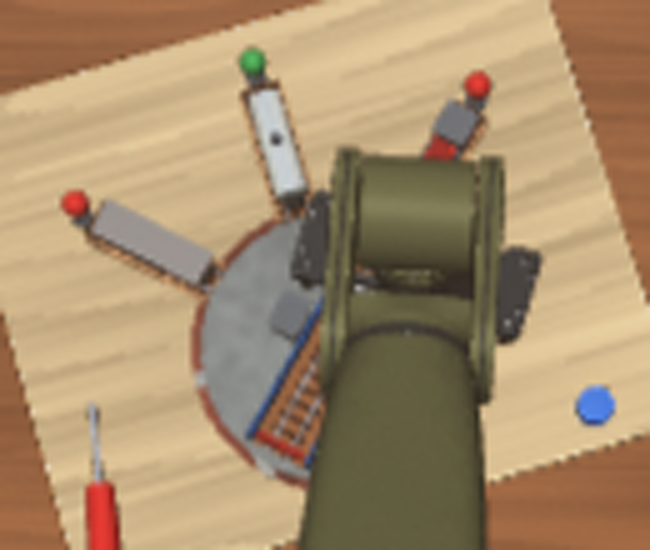

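The hut girder now runs from crop (248,435) to (325,310), so the bridge heads about 328° in world, with 377.4° as the target. Continuing to just short of it.

```bash
python3 -m pendant '1 -.0035 .0052 0 0; 1 -.0068 .0106 0 0; 1 -.0095 .015 0 0; 1 -.0121 .0194 0 0; 1 -.0143 .0242 0 0; 1 -.0162 .0291 0 0; 1 -.0177 .0343 0 0; 1 -.0188 .0397 0 0; 1 -.0188 .0397 0 0' && python3 - <<'E'
from h import *
import cv2
p,d=eyes.snapshot("top"); cv2.imwrite("pics/t3.png",cv2.resize(p[140:250,225:355,::-1],None,fx=5,fy=5,interpolation=cv2.INTER_CUBIC))
E
```

```text
time: 6.75
eef_pos: [0.6274, 0.0549, 0.0308]
ee_rot: [0.436, 3.111, 0.001]
contact_force: [-0.4, 0.2, -0.2]
opening: 0.009
grasp_force: 0.0
```

View pics/t3.png

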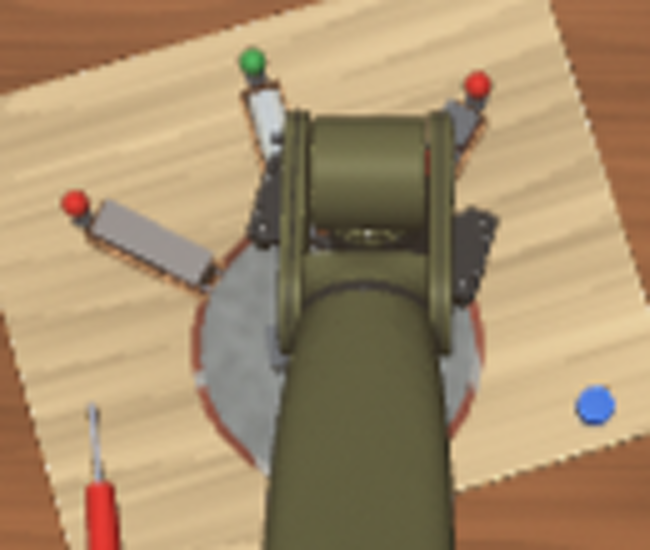

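The arm hides the bridge from above, so I'll measure the angle from blue girder points in the side view's depth image instead.

```bash
cat > ang.py <<'E'
from h import *
import cv2
def ang(n="side"):
    p,d=eyes.snapshot(n); K,Rw,e=P(eyes.get_calibration(n))
    hsv=cv2.cvtColor(p,cv2.COLOR_RGB2HSV)
    v,u=np.nonzero((hsv[...,0]>100)&(hsv[...,0]<125)&(hsv[...,1]>120)&(d>0))
    X=(np.stack([(u-K[0,2])/K[0,0],(v-K[1,2])/K[1,1],np.ones(len(u))],1)*d[v,u][:,None])@Rw.T+e
    c=np.array([.5546,.0849]); q=X[:,:2]-c
    k=(np.linalg.norm(q,axis=1)<.105)&(X[:,2]>.02)&(X[:,2]<.05); X=X[k];q=q[k]
    # find angle whose girder outer/inner faces fit: minimise distance of |offset| to .025
    best=min((np.mean(np.minimum(abs(abs(q@[-np.sin(a),np.cos(a)])-.025),.01)),a) for a in np.arange(0,np.pi,.002))
    a=best[1]; off=q@[-np.sin(a),np.cos(a)]
    print(n,len(q),"err mm",best[0]*1e3,"line angle deg",np.degrees(a),"n+,n-",(off>0).sum(),(off<0).sum())
    for s in (1,-1):
        m=(off*s>.018)&(off*s<.032)
        if m.sum()>30:
            vx,vy,x0,y0=cv2.fitLine(q[m].astype(np.float32),cv2.DIST_HUBER,0,.001,.001).ravel()
            print(" girder",s,m.sum(),"angle",np.degrees(np.arctan2(vy,vx))%180,"offset mm",1e3*(-vy*x0+vx*y0))
    return p
E
python3 - <<'E'
from ang import *
p=ang(); cv2.imwrite("pics/s3.png",cv2.resize(p[165:275,235:375,::-1],None,fx=5,fy=5,interpolation=cv2.INTER_CUBIC))
E
```

```text
side 537 err mm 1.7199533413759782 line angle deg 8.021409131831525 n+,n- 253 284
 girder 1 253 angle 8.0731535 offset mm 24.253584
 girder -1 281 angle 7.836244 offset mm -26.209238
```

```bash
python3 -m pendant '1 -.0003 .003 0 0; 1 -.0006 .006 0 0; 1 -.0008 .009 0 0; 1 -.001 .011 0 0; 1 -.001 .0118 0 0; 1 -.001 .0118 0 0' && python3 -c "
from ang import *
ang()"
```

```text
time: 7.45
eef_pos: [0.6312, 0.0653, 0.0307]
ee_rot: [0.436, 3.111, 0.0]
contact_force: [-0.0, -0.7, -0.3]
opening: 0.007
grasp_force: 0.1
side 541 err mm 1.7391302792279764 line angle deg 17.074142294898532 n+,n- 263 278
 girder 1 263 angle 17.005312 offset mm 24.317305
 girder -1 277 angle 17.15625 offset mm -26.382645
```

17.1° against the 17.4° target, so I'll back off, rise and clear the view to check.

```bash
python3 -m pendant '1 0 -.004 0 0; 1 0 -.01 0 0; 1 0 -.01 -.02 0; 1 0 -.01 -.06 0; 1 0 -.01 -.1 0; 1 0 -.01 -.14 0; 1 0 -.01 -.18 0; 1 0 -.01 -.18 0' && python3 -m pendant '1 .04 .04 0 0; 1 .08 .08 0 0; 1 .12 .12 0 0; 1 .15 .15 0 0; 1 .19 .19 0 0; 1 .23 .23 0 0; 1 .27 .27 0 0; 1 .31 .31 0 0; 1 .35 .35 0 0; 1 .38 .38 0 0; 1 .4 .4 0 0; 1 .4 .4 0 0' && python3 - <<'E'
from ang import *
ang(); p=ang("top"); cv2.imwrite("pics/t4.png",cv2.resize(p[140:250,225:355,::-1],None,fx=5,fy=5,interpolation=cv2.INTER_CUBIC))
E
```

```text
time: 8.3
eef_pos: [0.632, 0.055, 0.2192]
ee_rot: [0.435, 3.098, 0.003]
contact_force: [0.7, 0.1, 0.2]
opening: 0.007
grasp_force: 0.0
time: 9.5
eef_pos: [0.3512, 0.5528, 0.2097]
ee_rot: [-0.43, -3.111, 0.0]
contact_force: [0.8, 0.2, -0.6]
opening: 0.004
grasp_force: 0.0
side 49 err mm 1.7594323223665618 line angle deg 16.615776058793873 n+,n- 44 5
 girder 1 44 angle 16.934895 offset mm 23.991135
top 0 err mm nan line angle deg 0.0 n+,n- 0 0
  return _methods._mean(a, axis=axis, dtype=dtype,
  ret = ret.dtype.type(ret / rcount)
```

View pics/t4.png

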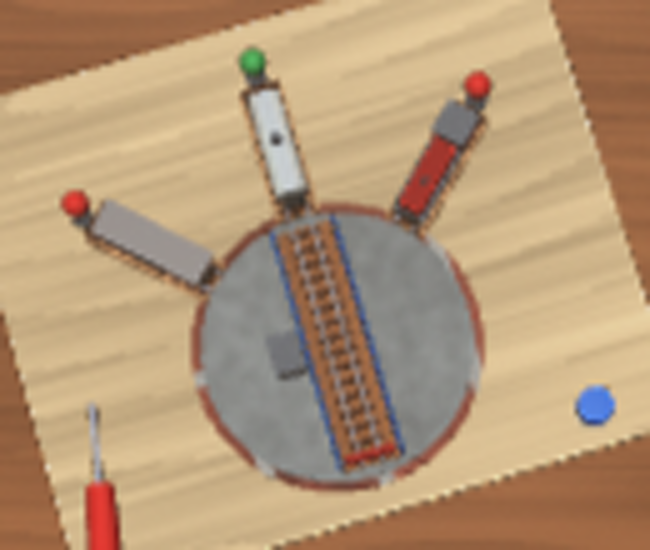

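The open end now meets the green lamp's track: open-end middle at about crop (304,224), red beam at about (373,461), vehicles in place. Now an exact check of the angle from the top view, using an image fit of the rails and girders.

```bash
python3 - <<'E'
from h import *
import cv2
T=P(eyes.get_calibration("top"))
t=lambda u,v:(225+(u+.5)/5-.5,140+(v+.5)/5-.5)
def rep(name,ps,z):
    a=np.mean([atz(T,t(*p),z) for p in ps[:2]],0);b=np.mean([atz(T,t(*p),z) for p in ps[2:]],0)
    o=(a-b)[:2]; print(name,np.degrees(np.arctan2(o[1],o[0])),"len",np.linalg.norm(o),"mid",(a+b)/2)
rep("now",[(272,232),(336,216),(342,471),(404,452)],.044)
rep("start(red end)",[(256,252),(314,218),(366,471),(424,440)],.044)
# blueness-based: weighted centroid line of blue girders in native image
im=cv2.imread("pics/t4.png"); sm=cv2.resize(im,(130,110),interpolation=cv2.INTER_AREA).astype(float)
for f in ("now",):
    acc=[]
    for p,_ in (eyes.snapshot("top") for _ in range(4)): acc.append(p.astype(float))
    q=np.mean(acc,0); w=np.clip(q[...,2]-np.maximum(q[...,0],q[...,1])-8,0,None)
    v,u=np.nonzero(w>0); X=np.array([atz(T,(a,b),.044) for a,b in zip(u,v)])[:,:2]-[.5546,.0849]
    W=w[v,u]; k=np.linalg.norm(X,axis=1)<.108; X,W=X[k],W[k]
    for a0 in [np.radians(16.8)]:
        off=X@[-np.sin(a0),np.cos(a0)]; al=X@[np.cos(a0),np.sin(a0)]
        for s in(1,-1):
            m=(off*s>.015)&(off*s<.035); c=np.polyfit(al[m],off[m],1,w=np.sqrt(W[m])); print(s,m.sum(),"angle",16.8+np.degrees(np.arctan(c[0])),"off mm",c[1]*1e3)
E
```

```text
now 16.72582024458048 len 0.1981049247805208 mid [0.5540603  0.08377147 0.044     ]
start(red end) 26.897821865899378 len 0.19711278929863066 mid [0.55196068 0.08265129 0.044     ]
1 55 angle 17.032407053656875 off mm 26.080689301336225
-1 62 angle 17.01069973749748 off mm -25.195706833375038
```

Four estimates put the bridge at 16.7–17.1°, against 17.4° for the lamp. That is under 3 mm at the lamp, where 10 mm is allowed. Handing in.

```bash
python3 -c "
from station import hand_in
print(hand_in())"
```

```text
the job is handed in; nothing more can be done
None
```

The job is handed in: the bridge's open end faces the green-lamp (middle) track to within about 0.7° by my measurements, the vehicles and other things on the board show no movement in the last top view, and the arm is clear. `hand_in()` gave no verdict.

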